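Open the tile mould and rack the test tiles

ROBOT

A 6-joint arm with a two-finger parallel gripper is mounted at the origin on the work surface. World frame = base frame: x ahead of the robot, y to its left, z up, the work surface at z = 0. Lengths are in m, angles in rad, forces in N, time in s.
With the tool pointing down it reaches from about 0.325 to 0.925 m from the base axis. Payload 3.1 kg.
Tool frame: the origin (TCP) lies at the very end of the fingers, on their centre line; the grasp point (between the pads) lies 19 mm behind it (env.hold_point_z is the distance from the TCP to the grasp point, in m); z points along the fingers, y is the line along which they close (so a half turn about z gives the same grasp; the last joint's range is limited). The gripper opens to 85 mm and grips with 20 to 120 N. Pads are 22 mm wide; open, the fingers measure 114 mm over their backs; the gripper's body (76 mm by 85 mm) begins 54 mm behind the grasp point. The pads swing forward as they close: fully open they stand 13 mm farther back than shut.
Start: joints at [-1.307, 0.217, 1.613, -0, 1.311, -0.112], TCP at [0.229, -0.581, 0.231] pointing down, gripper open.
Joint ranges: [-2.75, 2.75], [-0.78, 2.1], [0.31, 2.55], [-1.13, 4.27], [0.13, 2.63], [-2.58, 2.58]. Speed limits (rad/s): [2.79, 2.79, 3.14, 3.14, 3.14, 3.14].

INTERFACE

Orientations are given as a unit quaternion [x, y, z, w].
In Python, from station import env, imaging gives the robot as it stands. Calls block until the motion is done:
- env.move_pose(position, orientation): joint-space move of the TCP to a pose.
- env.move_l(position, rot=None, speed=0.15): straight line of the TCP; rot=None keeps the orientation; speed is the mean speed in m/s.
- env.goto_joints(angles): joint-space move.
- env.grip(opening): opening from 0.0 (shut) to 1.0 (fully open); the grip force is fixed at half the most; returns when the fingers have stopped.
- env.dwell(seconds).
- env.solve_ik(position, orientation): joint angles nearest the present ones, or None.
- env.get_obs(): the state.
- imaging.get_image(name): name is "scene" or "side" or "wrist"; returns (picture, depth): 384x512x3 uint8, red, green, blue; 384x512 float32, m along the optical axis (not along the pixel's ray), 0 where there is no reading.
- imaging.camera_info(name): a dict with "K" (3x3 intrinsics, pixels), "k1" (the pictures are not rectified: a ray, as slopes to the right and down, at radius r is drawn at 1 + k1 r^2 times it, then the intrinsics apply), "world_to_cam" (4x4, takes a point from world to camera coordinates). Camera axes: x right, y up, looking along -z (the intrinsics and any distortion apply to the point x, -y, -z); pixel columns grow to the right and rows downward; lengths in m; the calibration is good to about 2 mm. A picture is of the moment at which its call begins: read the wrist's pose just before it. camera_info takes no time and is no camera call; for the wrist camera it gives the pose at the moment of the call.
A pose or a line that the arm cannot do raises env.IKError and nothing moves.
- env.finish_job(): hands the job in; it is judged then, once.
Trained networks look in the newest picture that a camera, given by its name, has taken for a name from the list of things; names that differ only in an ending like _2 or _b are one class to them, and where a whole thing is asked for, a point or a joint stands for the part that bears it (a point fixed in the world has none). Each returns a list of dicts, best first, with "confidence" (0 to 1); they miss things now and then, are a little off and sometimes report something else, mostly with a low value. They report only what shows in the picture. A call takes as long as a camera call. They do not tell look-alikes from the thing itself.
- imaging.boxes_of(camera, label): "box" ([left, top, right, bottom] in pixels, round what is visible of it).
The state is a dict: "t": time; "qpos": joint angles; "joint_vel": joint speeds; "joint_torque": joint torques, N m; "tool_pos": TCP position; "ee_rot": TCP orientation; "wrist_force": force on the tool from outside, world axes, zero at the start; "moment": the same for the moment, N m; "width": opening from 0.0 (shut) to 1.0 (fully open); "finger_force": force on a finger pad.
Only numpy, scipy, OpenCV 4.12 (cv2) and the standard library are available. Lean on these libraries where they do the work, as an engineer would, in place of code of your own. Each camera call takes 0.05 s, during which the arm holds its last target. There are 200 camera calls.

TASK

Finish the test-tile session: rock the white plaster cap, which sits tight on its two keys, gently side to side, first tipping it towards the sprayer and then away from it, until it rises free of the lower mould half, and stand it upright in the blue bay of the wooden rack. Once it stands there, press the sprayer's white nozzle cap fully down and let it spring back up, to mist the bare lower half (never while the plaster cap is still on it). Also stand every test tile on the table upright in a slot of the rack, one to a slot, foot fully down, at any time and in any order, and leave the yellow bowl and the cork block where they are.

Things in the scene. Friction and masses are not known exactly. Their poses are not given: they have to be found in the camera images.
- station: fixed wooden board 120 x 260 x 12 mm with a white plaster lower mould half (100 x 90 mm) and, 145 mm from it along +y, a blue sprayer bottle (62 mm across). Origin: on the table under the centre of the lower half, whose top is 50 mm above it; +y points to the sprayer, z up. The half has a middle land 27 mm wide, and beside it two keyways along x at y = +18 and -18 mm, 20 mm deep
- mould_cap: loose white plaster block, blue top, 64 (x) x 56 (y) x 60 (z) mm, 0.26 kg, with two keys below at y = +18 and -18 mm (50 mm along x, 8 thick, 14 deep). Origin: centre of the block's underside, z up. It starts on the lower half, axes as the station's, origin 50 mm above the station's, keys gripped by sprung rubber pads (16 N each), free when raised 14 mm. Take it across its y width
- cap_top (a point): centre of the cap's top face, 60 mm above its origin. Tipped along y the cap pivots on the nearer edge of the middle land and the other key slides up; it must lean 0.05 rad (3 degrees) or more towards the sprayer (station +y), then as much away (-y), while raised less than 12 mm. A straight pull is resisted by 15 to 25 N
- nozzle (a joint): travel of the sprayer's nozzle cap: 0 up, 0.008 m fully down; sprung, 3 N to start and 8.5 N fully down; counts as pressed above 0.006 and springs back by itself
- nozzle_top (a point): centre of the top of the white nozzle cap (32 mm across), 136 mm above the table when up; press it straight down with closed fingers
- rack: fixed wooden rack, 90 (x) x 396 (y) mm, 34 mm high, floor 8 mm thick, with one bay and five slots in a row along y, all 70 mm in x and 26 mm deep. Origin: underside centre, z up. The bay (blue floor) is at y = -157 mm, 62 mm wide in y; the slots at y = -77, -17, 43, 103, 163 mm, each 54 mm wide in y
- bay (a point): centre of the bay's floor, axes as the rack's; the mould cap stands here on its keys (its origin 14 mm above this point), its 64 mm x side along the rack's x, either way round
- slot0 (a point): centre of the floor of slot 0, axes as the rack's; a tile stands here with its origin at this point, its x along the rack's x, either way round
- slot1 (a point): centre of the floor of slot 1, axes as the rack's; a tile stands here with its origin at this point, its x along the rack's x, either way round
- slot2 (a point): centre of the floor of slot 2, axes as the rack's; a tile stands here with its origin at this point, its x along the rack's x, either way round
- slot3 (a point): centre of the floor of slot 3, axes as the rack's; a tile stands here with its origin at this point, its x along the rack's x, either way round
- slot4 (a point): centre of the floor of slot 4, axes as the rack's; a tile stands here with its origin at this point, its x along the rack's x, either way round
- tile0: loose bisque test tile with a teal glazed face, 0.2 kg, an upside-down T that stands upright: heavy foot 64 (x) x 48 (y) x 24 (z) mm, blade on it 64 (x) x 16 (y) mm, 80 mm tall over all. Origin: centre of the underside, z up. Take it by the blade, across y. May be absent
- tile1: loose bisque test tile with a rust glazed face, 0.2 kg, an upside-down T that stands upright: heavy foot 64 (x) x 48 (y) x 24 (z) mm, blade on it 64 (x) x 16 (y) mm, 80 mm tall over all. Origin: centre of the underside, z up. Take it by the blade, across y. May be absent
- tile2: loose bisque test tile with a green glazed face, 0.2 kg, an upside-down T that stands upright: heavy foot 64 (x) x 48 (y) x 24 (z) mm, blade on it 64 (x) x 16 (y) mm, 80 mm tall over all. Origin: centre of the underside, z up. Take it by the blade, across y. May be absent
- tile3: loose bisque test tile with an ochre glazed face, 0.2 kg, an upside-down T that stands upright: heavy foot 64 (x) x 48 (y) x 24 (z) mm, blade on it 64 (x) x 16 (y) mm, 80 mm tall over all. Origin: centre of the underside, z up. Take it by the blade, across y. May be absent
- tile4: loose bisque test tile with a violet glazed face, 0.2 kg, an upside-down T that stands upright: heavy foot 64 (x) x 48 (y) x 24 (z) mm, blade on it 64 (x) x 16 (y) mm, 80 mm tall over all. Origin: centre of the underside, z up. Take it by the blade, across y. May be absent
- bowl: loose yellow plastic bowl, 130 mm across, 55 mm high, a bystander; origin under its centre
- guide_block: loose cork block 50 x 90 x 30 mm, a bystander; origin under its centre
Things that resemble listed ones, but are neither listed nor needed, are in the scene too. Leave any pink look-alike of the tile3 alone.

How it is judged:
By the outcome, as a careful person would: the job done as asked, in the order asked, and still so for the second after the job is handed in, with the robot touching nothing.
Of tile0, tile1, tile2, tile3, tile4 only 4 to 5 are there at a start; the rules pass over those that are not, and their reading is None.
At some moment in a run one of tile0, tile1, tile2, tile3, tile4 may be knocked a few centimetres aside while the robot is not near it.
It also fails if it takes over 208 s, if anything falls off the work surface, if the arm or the gripper's body presses on something with over 40 N, if the wrist force passes 120 N, or if a joint passes its speed limit or range.

## Working session

There is one attempt and no reset: what is moved stays moved. The work goes in short steps, each a Python script; the robot and the scene stay as the last script left them, time stands still between calls to the robot, and variables do not carry over. Pictures are saved under pics/ and viewed, at most 14 in all, crops included, and the job is handed in when it is done.

```bash
ls; mkdir -p pics; python3 - <<'E'
from station import env, imaging
import cv2, numpy as np
for n in ["scene","side"]:
    p,d=imaging.get_image(n)
    cv2.imwrite(f"pics/{n}0.png",cv2.cvtColor(p,cv2.COLOR_RGB2BGR)); np.savez(f"pics/{n}0.npz",p=p,d=d)
    i=imaging.camera_info(n); print(n,i)
print(env.get_obs())
E
```

```text
pics
scene {'K': array([[473.87445084,   0.        , 256.16740986],
       [  0.        , 473.87445084, 185.77124202],
       [  0.        ,   0.        ,   1.        ]]), 'k1': 0.007826216376536039, 'world_to_cam': array([[ 0.26230145,  0.96470941,  0.02310182, -0.14012477],
       [-0.58543151,  0.14005459,  0.79853282,  0.17283529],
       [ 0.76711661, -0.22298085,  0.60150781, -1.98367679],
       [ 0.        ,  0.        ,  0.        ,  1.        ]])}
side {'K': array([[402.11604741,   0.        , 252.50882423],
       [  0.        , 402.11604741, 186.64226779],
       [  0.        ,   0.        ,   1.        ]]), 'k1': -0.09260564646124234, 'world_to_cam': array([[-0.71002118, -0.70406858, -0.01254419,  0.37480842],
       [ 0.52499424, -0.54113711,  0.65692593, -0.28124396],
       [-0.46930903,  0.4598457 ,  0.75385076, -0.90401809],
       [ 0.        ,  0.        ,  0.        ,  1.        ]])}
{'t': 0.1, 'qpos': array([-1.30718784e+00,  2.17712758e-01,  1.61477879e+00,  2.08646804e-05,
        1.31131640e+00, -1.12163568e-01]), 'joint_vel': array([ 6.34214455e-04,  7.23206805e-04, -2.20477974e-03,  1.30391807e-05,
        1.55574168e-03,  5.67896224e-05]), 'joint_torque': array([-1.05070048e-03, -3.98078048e+01, -3.04970527e+01, -2.31072154e-04,
        4.23976177e-03,  2.39180451e-05]), 'tool_pos': array([ 0.22922288, -0.58065297,  0.23007507]), 'ee_rot': array([ 9.82401182e-01,  1.86779790e-01, -7.37421883e-05, -1.10523301e-03]), 'wrist_force': array([ 0.56496644, -0.06254846,  0.63349437]), 'moment': array([ 0.02379188,  0.04430104, -0.00214317]), 'finger_force': 0.0, 'width': 1.0006191029248663}
```

View pics/scene0.png

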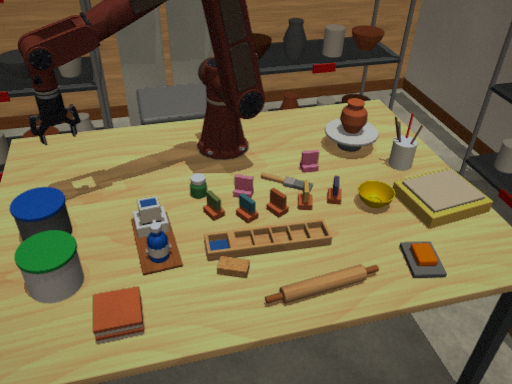

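View pics/side0.png

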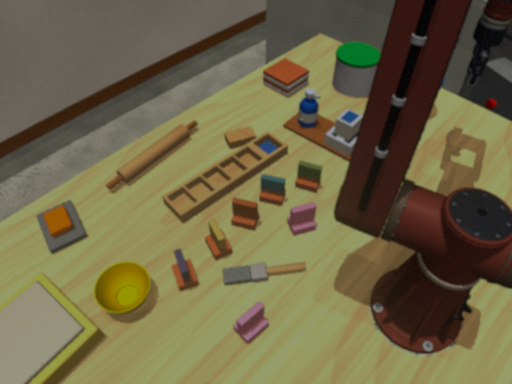

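The scene picture shows these things (x, y pixels in the scene image):
- **Tiles, all five present:** green (213,205), teal (246,207), rust (277,202), ochre (305,195) and violet (335,190).
- **Pink look-alikes:** (244,185) and (310,160). Leave these alone.
- **Station:** the cap is at (150,212) and the sprayer at (158,245).
- **Rack:** centred at about (268,240), with its blue bay at the left end (219,243).
- **Not to be taken for the sprayer, bowl or cap:** the green jar (198,185) and the tubs.

Next I'll get rough 3D positions from both clouds.

```bash
cat > h.py <<'E'
from station import env, imaging
import cv2, numpy as np
from scipy.spatial.transform import Rotation as R
def cloud(name, save=None):
    info=imaging.camera_info(name); p,d=imaging.get_image(name)
    if save: cv2.imwrite(save,cv2.cvtColor(p,cv2.COLOR_RGB2BGR))
    return to_world(p,d,info)
def to_world(p,d,info):
    K=info["K"];k=info["k1"]
    v,u=np.mgrid[:d.shape[0],:d.shape[1]]
    xy=cv2.undistortPoints(np.stack([u,v],-1).reshape(-1,1,2).astype(float),K,np.array([k,0,0,0,0.])).reshape(-1,2)
    z=d.reshape(-1)
    c=np.c_[xy[:,0]*z,-xy[:,1]*z,-z]
    T=np.linalg.inv(info["world_to_cam"])
    W=(c@T[:3,:3].T+T[:3,3]).reshape(*d.shape,3); W[d<=0]=np.nan
    return p,W
def rect(pts):
    """centre, long, short, yaw of the long axis"""
    (c,(w,h),a)=cv2.minAreaRect((pts[:,:2]*1000).astype(np.float32))
    a=np.radians(a)
    if w<h: w,h,a=h,w,a+np.pi/2
    a=(a+np.pi/2)%np.pi-np.pi/2
    return np.array(c)/1000,w,h,a
def down(yaw):
    """tool down, tool y (closing line) along world angle yaw"""
    y=np.array([np.cos(yaw),np.sin(yaw),0]);z=np.array([0,0,-1.])
    return R.from_matrix(np.c_[np.cross(y,z),y,z])
E
python3 - <<'E'
from h import *
for n,pts in dict(side=dict(green=(309,175),teal=(272,188),rust=(245,212),ochre=(218,238),violet=(183,268),pink1=(302,217),pink2=(251,321),rackL=(278,140),rackR=(178,208),nozzle=(312,94),cap=(349,118),bowl=(124,290),cork=(239,133),jar=(0,0)),
 scene=dict(green=(213,205),teal=(246,207),rust=(277,202),ochre=(305,195),violet=(335,190),nozzle=(157,227),cap=(149,203),bay=(219,243),jar=(198,180))).items():
    f=np.load(f"pics/{n}0.npz"); p,W=to_world(f["p"],f["d"],imaging.camera_info(n))
    print(n,np.round(np.nanmedian(W[300:,200:300,2]),4))
    for k,(u,v) in pts.items(): print(k,np.round(W[v,u],3),p[v,u])
i=imaging.camera_info("wrist");print(i["K"],i["k1"]); T=np.linalg.inv(i["world_to_cam"]); o=env.get_obs();Rt=R.from_quat(o["ee_rot"]).as_matrix()
print("cam in tool",Rt.T@(T[:3,3]-o["tool_pos"]),Rt.T@T[:3,:3])
E
```

```text
side -0.0002
green [ 0.419 -0.115  0.048] [47 50 27]
teal [ 0.461 -0.008  0.048] [41 50 45]
rust [0.453 0.102 0.05 ] [68 46 26]
ochre [0.427 0.216 0.08 ] [139 124  59]
violet [0.424 0.324 0.079] [76 69 83]
pink1 [0.338 0.012 0.051] [93 54 55]
pink2 [0.235 0.299 0.06 ] [91 57 55]
rackL [ 0.587 -0.171  0.036] [142 114  66]
rackR [0.618 0.199 0.009] [153 125  75]
nozzle [ 0.582 -0.315  0.134] [111 113 116]
cap [ 0.449 -0.329  0.108] [ 28  67 117]
bowl [0.519 0.443 0.004] [150 149   0]
cork [ 0.702 -0.115  0.03 ] [151 114  62]
jar [2.262 0.046 0.081] [106  99  90]
scene -0.0061
green [ 0.435 -0.125  0.043] [30 37 16]
teal [ 0.474 -0.02   0.045] [17 38 39]
rust [0.472 0.09  0.044] [61 33 14]
ochre [0.474 0.189 0.058] [96 79 40]
violet [0.471 0.301 0.058] [34 27 43]
nozzle [ 0.605 -0.319  0.134] [175 178 181]
cap [ 0.46  -0.332  0.111] [ 35  70 121]
bay [ 0.586 -0.136  0.011] [ 39  76 125]
jar [ 0.318 -0.155  0.069] [175 179 184]
[[302.86320831   0.         260.5386724 ]
 [  0.         302.86320831 196.20148757]
 [  0.           0.           1.        ]] -0.0012605645376917427
cam in tool [ 7.84352974e-02 -5.49857696e-05 -1.42188312e-01] [[-1.38446707e-03  9.51155728e-01  3.08708381e-01]
 [ 9.99998826e-01  1.51939257e-03 -1.96669434e-04]
 [-6.56112481e-04  3.08707746e-01 -9.51156715e-01]]
```

The five tiles, the rack and the station are in consistent places, within reach and at the right heights. Next is a wrist survey for precise poses. The station and cap get the first look, and that view doubles as the close check of my choice.

```bash
python3 - <<'E'
from h import *
for y in (np.pi/2,-np.pi/2): print(y,env.solve_ik([0.5,-0.2,0.4],down(y).as_quat()))
env.move_pose([0.45,-0.25,0.36],down(np.pi/2).as_quat())
p,W=cloud("wrist","pics/w1.png"); np.savez("pics/w1.npz",p=p,W=W)
env.move_pose([0.45,0.12,0.36],down(np.pi/2).as_quat())
p,W=cloud("wrist","pics/w2.png"); np.savez("pics/w2.npz",p=p,W=W)
print(env.get_obs()["t"],env.get_obs()["qpos"])
a=[cv2.imread(f"pics/w{i}.png") for i in (1,2)]
cv2.imwrite("pics/w12.png",cv2.resize(np.vstack(a),(400,600)) if 0 else cv2.resize(np.hstack(a),(800,300)))
E
```

```text
1.5707963267948966 [-5.10861980e-01 -5.59558010e-02  1.59504432e+00 -4.44089210e-16
  1.60250414e+00 -2.08165831e+00]
-1.5707963267948966 [-5.10861980e-01 -5.59558010e-02  1.59504432e+00 -4.44089210e-16
  1.60250414e+00  1.05993435e+00]
3.4083 [ 1.07869151e-01 -2.11765332e-01  1.80567022e+00 -5.12206215e-04
  1.54764197e+00 -1.46125480e+00]
```

View pics/w12.png

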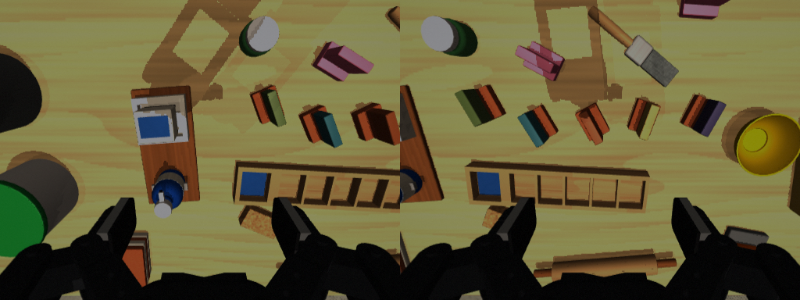

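Left half is the station view: cap at (155,128), nozzle at (163,210), rack with the blue bay at (253,184). Right half shows the rack and tiles: green (480,105), teal (537,125), rust (592,122), ochre (643,117) and violet (703,113). The pinks are at (540,60) and (700,8). The choice of things is clear, so I'll fit poses from the wrist clouds.

```bash
cat >> h.py <<'E'
def blobs(p,W,z0,z1,box,minpx=25):
    x0,x1,y0,y1=box
    m=(W[...,2]>z0)&(W[...,2]<z1)&(W[...,0]>x0)&(W[...,0]<x1)&(W[...,1]>y0)&(W[...,1]<y1)
    n,l,s,_=cv2.connectedComponentsWithStats(m.astype(np.uint8),connectivity=8)
    out=[]
    for i in range(1,n):
        if s[i,4]>=minpx:
            q=W[l==i]; out.append((*rect(q),np.median(q[:,2]),s[i,4],np.median(p[l==i],0),(l==i)))
    return out
def show(bs,tag=""):
    for c,w,h,a,z,n,col,_ in bs: print(tag,"c",c.round(4),"size %.0f x %.0f yaw %.3f z %.4f n %d"%(w,h,a,z,n),col)
E
python3 - <<'E'
from h import *
F={i:np.load(f"pics/w{i}.npz") for i in (1,2)}
for i in (1,2):
    p,W=F[i]["p"],F[i]["W"]
    show(blobs(p,W,0.074,0.09,(0.25,0.6,-0.25,0.45)),f"w{i} blade")
    show(blobs(p,W,0.028,0.040,(0.5,0.68,-0.25,0.35),150),f"w{i} rack")
    show(blobs(p,W,0.004,0.013,(0.5,0.68,-0.25,0.35),150),f"w{i} floors")
    show(blobs(p,W,0.10,0.12,(0.35,0.6,-0.45,-0.25)),f"w{i} cap")
    show(blobs(p,W,0.127,0.145,(0.5,0.7,-0.45,-0.2)),f"w{i} nozzle")
    show(blobs(p,W,0.044,0.055,(0.35,0.6,-0.45,-0.25)),f"w{i} half")
    show(blobs(p,W,0.008,0.016,(0.35,0.75,-0.5,-0.2),200),f"w{i} board")
E
```

```text
w1 blade c [ 0.3046 -0.1545] size 51 x 51 yaw -1.266 z 0.0748 n 1135 [138. 138. 142.]
w1 blade c [0.3435 0.0026] size 65 x 17 yaw 1.074 z 0.0797 n 749 [137.  90. 109.]
w1 blade c [ 0.4246 -0.1219] size 65 x 17 yaw 0.405 z 0.0799 n 605 [87. 97. 53.]
w1 blade c [0.4604 0.0946] size 65 x 18 yaw 0.490 z 0.0796 n 596 [121.  53.  25.]
w1 blade c [ 0.4646 -0.0155] size 64 x 18 yaw 0.492 z 0.0797 n 572 [42. 80. 81.]
w1 rack c [0.6084 0.0065] size 376 x 92 yaw 1.508 z 0.0334 n 4153 [138. 111.  61.]
w1 rack c [ 0.6687 -0.1266] size 58 x 22 yaw 1.570 z 0.0297 n 217 [139. 100.  52.]
w1 floors c [0.5634 0.0048] size 367 x 19 yaw 1.559 z 0.0086 n 372 [42. 28. 15.]
w1 floors c [ 0.6052 -0.1373] size 61 x 58 yaw -0.066 z 0.0081 n 1035 [ 23.  56. 104.]
w1 floors c [ 0.6099 -0.0553] size 61 x 45 yaw -0.069 z 0.0077 n 797 [140. 104.  57.]
w1 floors c [0.6137 0.0066] size 61 x 42 yaw -0.072 z 0.0078 n 760 [139. 102.  56.]
w1 floors c [0.6175 0.0684] size 62 x 41 yaw -0.092 z 0.0078 n 715 [138. 106.  58.]
w1 floors c [0.6217 0.1303] size 61 x 37 yaw -0.057 z 0.0078 n 661 [138. 104.  56.]
w1 floors c [0.6
[... 1454 characters left out ...]
 0.0083 n 921 [22. 52. 98.]
w2 floors c [ 0.6099 -0.0645] size 59 x 48 yaw -0.073 z 0.0080 n 806 [139. 104.  56.]
w2 floors c [ 0.6141 -0.003 ] size 60 x 50 yaw -0.052 z 0.0080 n 876 [139. 104.  57.]
w2 floors c [0.6173 0.0588] size 60 x 53 yaw -0.062 z 0.0079 n 918 [139. 107.  58.]
w2 floors c [0.6213 0.1194] size 60 x 54 yaw -0.061 z 0.0079 n 921 [139. 110.  60.]
w2 floors c [0.6249 0.1808] size 60 x 52 yaw -0.062 z 0.0079 n 881 [139. 106.  58.]
w2 half c [ 0.4805 -0.283 ] size 22 x 4 yaw -0.053 z 0.0468 n 49 [49. 43. 35.]
w2 half c [ 0.5825 -0.2952] size 39 x 13 yaw 0.442 z 0.0473 n 162 [51.  46.  37.5]
w2 board c [ 0.5263 -0.2812] size 273 x 92 yaw -0.218 z 0.0119 n 3235 [102.  51.  23.]
```

Every fit matches the given sizes: cap 64x56 mm at z 0.110, half 100x90, rack 397x92, blades 64x17 at z 0.080. So station +y is at world yaw 0.072 and rack +y at 1.508. Now I'll grasp and rock the cap.

```bash
cat >> h.py <<'E'
def pose(xy,yaw,z=0.,ry=0.):
    T=np.eye(4);T[:3,:3]=R.from_euler("z",yaw).as_matrix();T[:2,3]=xy;T[2,3]=z;return T
S=pose((0.4507,-0.3348),0.072-np.pi/2)
def st(msg=""):
    o=env.get_obs(); print(msg,"t %.1f"%o["t"],"tcp",o["tool_pos"].round(4),"w %.3f F"%o["width"],o["wrist_force"].round(1),"ff %.1f"%o["finger_force"],flush=True); return o
def best_yaw(pos,yaw):
    """closing line at yaw or yaw+pi, whichever needs the smaller joint move"""
    q=env.get_obs()["qpos"];c=[]
    for y in (yaw,yaw+np.pi):
        s=env.solve_ik(list(pos),down(y).as_quat())
        if s is not None: c.append((np.abs(np.array(s)-q).max(),y))
    return min(c)[1]
E
cat > rock.py <<'E'
from h import *
G=0.019   # TCP height above the cap origin when held
def cap_cmd(theta,rise=0.,speed=0.03):
    """cap leans theta (rad) towards station +y, pivoting on the nearer land edge"""
    piv=np.array([0,np.sign(theta)*0.0135,0.05]); Rx=R.from_euler("x",-theta)
    p=piv+Rx.apply(np.array([0,0,0.05+G])-piv)+[0,0,rise]
    w=S[:3,:3]@p+S[:3,3]
    env.move_l(list(w),rot=(R.from_matrix(S[:3,:3])*Rx*R.from_matrix(S[:3,:3]).inv()*down(0.072)).as_quat(),speed=speed)
if __name__=="__main__":
    a=S[:2,3]
    env.move_pose([*a,0.22],down(0.072).as_quat()); env.move_l([*a,0.05+G],speed=0.12)
    st("above"); env.grip(0.0); st("gripped")
    p0=None
    for th,r in ((0.04,0),(0.085,0),(0.0,0.0),(-0.085,0.0)):
        cap_cmd(th,r,0.02); o=st(f"lean {th} rise {r}")
        m=R.from_quat(o["ee_rot"]).as_matrix(); print("   lean", np.arcsin(-m[:,2]@(S[:3,1])).round(4))
E
python3 rock.py
```

```text
above t 6.5 tcp [ 0.4514 -0.3354  0.07  ] w 1.000 F [ 0.4 -0.6  0.3] ff 0.0
gripped t 6.9 tcp [ 0.4512 -0.3352  0.07  ] w 0.646 F [-1.1  1.7  4.1] ff 68.3
lean 0.04 rise 0 t 7.2 tcp [ 0.4524 -0.3351  0.0705] w 0.645 F [-1.7  0.8  6.4] ff 68.7
   lean 0.0388
lean 0.085 rise 0 t 7.4 tcp [ 0.4534 -0.335   0.0709] w 0.647 F [0.9 1.  5.4] ff 68.7
   lean 0.0831
lean 0.0 rise 0.0 t 7.7 tcp [ 0.4508 -0.3353  0.07  ] w 0.649 F [-0.9  1.1  5. ] ff 68.7
   lean -0.0026
lean -0.085 rise 0.0 t 7.9 tcp [ 0.4487 -0.3355  0.0709] w 0.648 F [-0.3  0.8  5.4] ff 69.5
   lean -0.0864
```

```bash
python3 - <<'E'
from h import *; from rock import cap_cmd
for th,r in ((0.085,0.002),(-0.085,0.004),(0.085,0.006),(-0.085,0.008)):
    cap_cmd(th,r,0.006); env.dwell(0.2); o=st(f"lean {th} rise {r}")
p,W=cloud("wrist","pics/w3.png"); 
E
```

```text
lean 0.085 rise 0.002 t 8.9 tcp [ 0.4532 -0.3349  0.0715] w 0.651 F [ 5.  -1.4 -6.5] ff 68.5
lean -0.085 rise 0.004 t 9.9 tcp [ 0.4485 -0.335   0.074 ] w 0.646 F [ 0.8 -3.  -2.3] ff 68.9
lean 0.085 rise 0.006 t 10.9 tcp [ 0.4532 -0.3346  0.0762] w 0.647 F [ 5.1 -1.1 -2.9] ff 69.0
lean -0.085 rise 0.008 t 11.9 tcp [ 0.4482 -0.3346  0.0777] w 0.650 F [ 0.3 -0.1 -2.3] ff 68.9
```

View pics/w3.png

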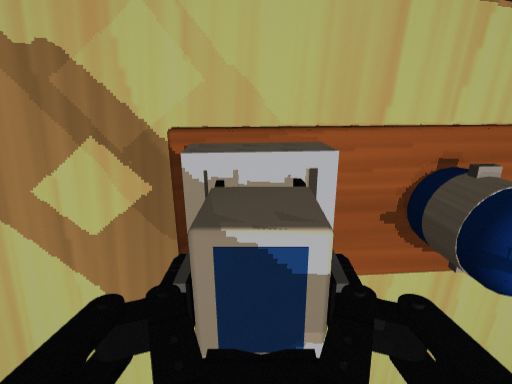

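The image shows the cap firmly held and risen, with its keyways visible at (220,185) and (297,185). Next I'll lift it straight up, carry it over the bay, and measure both the held cap and the rack from there.

```bash
python3 - <<'E'
from h import *; from rock import cap_cmd
cap_cmd(0.0001,0.010,0.01); st(); cap_cmd(0.0001,0.03,0.05); st("up")
cap_cmd(0.0001,0.13,0.15)
# rack
Y=1.508; c=np.array([0.6087,0.0167]); u=np.array([np.cos(Y),np.sin(Y)])
b=c-0.157*u
env.move_pose([b[0],b[1],0.22],down(Y).as_quat()); o=st("over bay")
p,W=cloud("wrist","pics/w4.png"); np.savez("pics/w4.npz",p=p,W=W)
z=o["tool_pos"][2]
show(blobs(p,W,z+0.030,z+0.055,(b[0]-.06,b[0]+.06,b[1]-.033,b[1]+.033),100),"captop")
show(blobs(p,W,0.026,0.040,(0.5,0.68,-0.25,0.35),150),"rim")
show(blobs(p,W,0.003,0.014,(0.5,0.68,-0.25,0.35),150),"floor")
print("bay",b)
E
```

```text
t 12.3 tcp [ 0.4509 -0.3345  0.0792] w 0.645 F [ 0.2 -0.   2.1] ff 69.3
up t 12.9 tcp [ 0.4504 -0.3349  0.0993] w 0.648 F [ 0.3  0.3 -2.6] ff 70.4
over bay t 14.7 tcp [ 0.5979 -0.1403  0.2186] w 0.647 F [ 0.2 -0.5 -2.9] ff 70.4
captop c [ 0.5943 -0.1405] size 66 x 61 yaw 1.512 z 0.2584 n 19502 [16. 36. 64.]
rim c [ 0.6063 -0.016 ] size 330 x 91 yaw 1.504 z 0.0335 n 7799 [170. 136.  76.]
floor c [ 0.6063 -0.0572] size 68 x 50 yaw -0.054 z 0.0077 n 2357 [172. 126.  70.]
floor c [0.6099 0.0048] size 68 x 46 yaw -0.066 z 0.0077 n 2263 [171. 132.  73.]
floor c [0.614  0.0662] size 68 x 45 yaw -0.072 z 0.0077 n 2083 [170. 133.  74.]
floor c [0.6179 0.1291] size 67 x 40 yaw -0.063 z 0.0077 n 1892 [169. 130.  72.]
floor c [ 0.5938 -0.1392] size 62 x 52 yaw 1.512 z 0.0080 n 2285 [17. 39. 67.]
bay [ 0.59884746 -0.13999055]
```

View pics/w4.png

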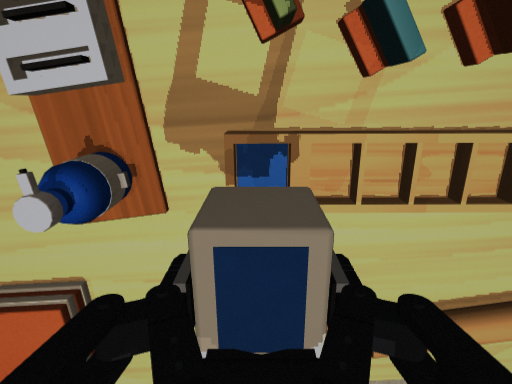

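The held cap is upright and square to the rack. The bay is at (262,165), the sprayer nozzle at (38,212), and the bare half sits at upper left. I'll refine the rack frame from the rim edges and the held cap from its top face.

```bash
python3 - <<'E'
from h import *
Y=1.508
for c0,n in (((0.6087,0.0167),"pics/w4.npz"),((0.6087,0.0167),"pics/w2.npz"),((0.6087,0.0167),"pics/w1.npz")):
    f=np.load(n);p,W=f["p"],f["W"]
    q=W.reshape(-1,3);L=(q[:,:2]-c0)@np.array([[np.sin(Y),np.cos(Y)],[-np.cos(Y),np.sin(Y)]])
    m=(np.abs(q[:,2]-0.034)<0.0025)&(np.abs(L[:,0])<0.06)&(np.abs(L[:,1])<0.21)
    x,y=L[m].T
    print(n,"n",m.sum(),"x edges",np.percentile(x,[0.5,99.5]).round(4),"y edges",y.min().round(4),y.max().round(4))
    for a in (-0.15,-0.05,0.05,0.12): 
        s=x[np.abs(y-a)<0.03]
        if len(s)>20: print("   y",a,"x edges",np.percentile(s,[1,99]).round(4),"mid %.4f"%np.mean(np.percentile(s,[1,99])))
    h,e=np.histogram(y[np.abs(x)<0.03],bins=np.arange(-0.21,0.2101,0.002)); h2=h>0.4*h.max()
    # cross-wall centres
    import itertools
    idx=np.where(h2)[0]; g=np.split(idx,np.where(np.diff(idx)>2)[0]+1)
    print("   walls",[round(float(np.mean(y[(np.abs(x)<0.03)&(y>=e[i[0]])&(y<=e[i[-1]+1])])),4) for i in g])
f=np.load("pics/w4.npz");W=f["W"];o=env.get_obs()
q=W.reshape(-1,3);q=q[(np.abs(q[:,0]-.598)<.06)&(np.abs(q[:,1]+.14)<.034)&(q[:,2]>.24)]
zt=np.percentile(q[:,2],90);print("ztop",zt,rect(q[np.abs(q[:,2]-zt)<0.0015]),o["tool_pos"])
E
```

```text
pics/w4.npz n 6912 x edges [-0.045   0.0449] y edges -0.1976 0.1306
   y -0.15 x edges [-0.0447  0.0117] mid -0.0165
   y -0.05 x edges [-0.0444  0.0446] mid 0.0001
   y 0.05 x edges [-0.0451  0.0448] mid -0.0001
   y 0.12 x edges [-0.045   0.0453] mid 0.0001
   walls [-0.1928, -0.1148, -0.0471, 0.0129, 0.0728]
pics/w2.npz n 4010 x edges [-0.0455  0.045 ] y edges -0.1983 0.1984
   y -0.15 x edges [-0.0452  0.0454] mid 0.0001
   y -0.05 x edges [-0.0453  0.0444] mid -0.0004
   y 0.05 x edges [-0.0454  0.0449] mid -0.0003
   y 0.12 x edges [-0.0455  0.0446] mid -0.0004
   walls [-0.1921, -0.1142, -0.0468, 0.0136, 0.0731, 0.133, 0.1939]
pics/w1.npz n 3597 x edges [-0.0449  0.0456] y edges -0.1983 0.1775
   y -0.15 x edges [-0.0446  0.0454] mid 0.0004
   y -0.05 x edges [-0.0447  0.0451] mid 0.0002
   y 0.05 x edges [-0.0448  0.0454] mid 0.0003
   y 0.12 x edges [-0.0449  0.0454] mid 0.0002
   walls [-0.1931, -0.1154, -0.0471, 0.0129, 0.0727, 0.1327]
ztop 0.301402539301598 (array([ 0.58356708, -0.13979529]), 56.214683532714844, 8.715581893920898, np.float64(1.5045651083812799)) [ 0.59782669 -0.14087478  0.21882681]
```

The rack frame is good to about 0.4 mm. I'll place the cap using TCP feedback correction and a guarded final descent.

```bash
cat >> h.py <<'E'
RC=np.array([0.6087,0.0167]);RY=1.508;RU=np.array([np.cos(RY),np.sin(RY)])
def slot_xy(i): return RC+RU*(-0.157 if i<0 else -0.077+0.06*i)
def tcp(n=5): return np.mean([env.get_obs()["tool_pos"] for _ in range(n)],0)
def place(xy,zc,ze,fmax=6.):
    """go over xy with the held thing, fix xy error, descend to zc, then feel down to ze"""
    env.move_l([*xy,zc+0.05],speed=0.15); env.dwell(0.15)
    t=xy+np.clip(xy-tcp()[:2],-.003,.003)
    env.move_l([*t,zc+0.02],speed=0.1); env.dwell(0.15); t=t+np.clip(xy-tcp()[:2],-.003,.003)
    env.move_l([*t,zc+0.02],speed=0.05); env.dwell(0.1)
    o=st("pre"); f0=o["wrist_force"]
    z=zc+0.02
    while z>ze+1e-6:
        z-=0.001 if z<=zc+1e-6 else 0.002; env.move_l([*t,z],speed=0.04)
        f=env.get_obs()["wrist_force"]-f0
        if np.linalg.norm(f)>fmax: print("contact at",round(z,4),f.round(1)); break
    return z
E
python3 - <<'E'
from h import *
b=slot_xy(-1); z=place(b,0.044,0.0405); st("placed")
E
```

```text
pre t 16.8 tcp [ 0.5983 -0.1398  0.0643] w 0.648 F [-0.3  0.7 -2.7] ff 70.4
contact at 0.041 [-2.7 -0.4  6.7]
placed t 20.1 tcp [ 0.5983 -0.1398  0.042 ] w 0.647 F [-3.   0.3  4. ] ff 71.1
```

```bash
python3 - <<'E'
from h import *
env.grip(1.0); st("open"); t=tcp()
env.move_l([t[0],t[1],0.15],speed=0.15); 
env.move_l([t[0]-0.06,t[1],0.26],speed=0.2); env.dwell(.1)
p,W=cloud("wrist","pics/w5.png"); b=slot_xy(-1)
show(blobs(p,W,0.076,0.09,(b[0]-.06,b[0]+.06,b[1]-.06,b[1]+.06),100),"captop"); print(b)
show(blobs(p,W,0.131,0.145,(0.5,0.7,-0.45,-0.2)),"nozzle")
show(blobs(p,W,0.044,0.055,(0.35,0.6,-0.45,-0.25),200),"half")
show(blobs(p,W,0.076,0.09,(0.36,0.52,-0.25,0.45)),"blade")
E
```

```text
open t 20.5 tcp [ 0.5982 -0.1398  0.0409] w 1.003 F [0.3 0.9 0.3] ff 0.0
captop c [ 0.596  -0.1403] size 63 x 56 yaw -0.062 z 0.0818 n 2508 [ 65.  74. 119.]
[ 0.59884746 -0.13999055]
nozzle c [ 0.5869 -0.3209] size 48 x 31 yaw -0.272 z 0.1355 n 929 [150. 150. 154.]
half c [ 0.4502 -0.3348] size 102 x 90 yaw -1.500 z 0.0497 n 5424 [149. 149. 153.]
half c [ 0.4278 -0.3364] size 61 x 5 yaw -1.501 z 0.0483 n 307 [18. 16. 14.]
half c [ 0.4727 -0.3326] size 60 x 5 yaw -1.500 z 0.0483 n 247 [20. 18. 16.]
half c [ 0.5779 -0.308 ] size 62 x 18 yaw 0.953 z 0.0476 n 267 [63. 56. 46.]
blade c [ 0.4245 -0.1214] size 65 x 17 yaw 0.403 z 0.0799 n 1240 [64.5 69.  35. ]
blade c [0.4604 0.0944] size 64 x 18 yaw 0.484 z 0.0797 n 1263 [132.  59.  29.]
blade c [ 0.4647 -0.0149] size 65 x 17 yaw 0.480 z 0.0798 n 1150 [54. 93. 94.]
```

View pics/w5.png

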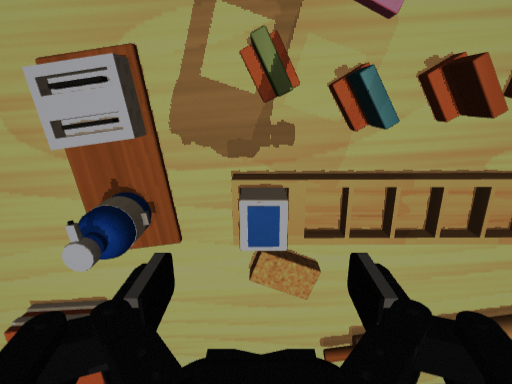

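The cap stands in the bay with its top at z 0.0818 (expected 0.082), square and at (263,225) in the image, and the cork is untouched. The lower half is bare. The nozzle disc fit (0.5951,-0.3232) agrees with the model (0.5953,-0.3244), so I'll press it.

```bash
python3 - <<'E'
from h import *
n=np.array([0.5953,-0.3240])
env.move_l([n[0],n[1]+0.06,0.26],speed=0.25); env.grip(0.0)
env.move_pose([*n,0.19],down(best_yaw([*n,0.19],RY)).as_quat())
env.move_l([*n,0.142],speed=0.1); env.dwell(.1); o=st("above"); f0=o["wrist_force"][2]
z=0.138; n0=n+np.clip(n-tcp()[:2],-.003,.003)
while z>0.124:
    env.move_l([*n0,z],speed=0.03); env.dwell(0.05); o=env.get_obs(); f=o["wrist_force"][2]-f0
    print(round(z,4),o["tool_pos"].round(4),round(f,1))
    if f>14: break
    z-=0.001
env.dwell(0.3); st("pressed")
env.move_l([*n0,0.145],speed=0.05); env.move_l([*n0,0.2],speed=0.2); st("up")
E
```

```text
above t 24.9 tcp [ 0.596  -0.3244  0.1431] w -0.003 F [ 0.1 -0.3  0.5] ff 0.0
0.138 [ 0.5946 -0.3237  0.138 ] -0.5
0.137 [ 0.5946 -0.3236  0.137 ] -0.5
0.136 [ 0.5948 -0.3237  0.1362] 0.2
0.135 [ 0.5948 -0.3237  0.1355] 2.0
0.134 [ 0.5948 -0.3238  0.1343] 2.8
0.133 [ 0.5948 -0.3237  0.1332] 3.7
0.132 [ 0.5948 -0.3238  0.1323] 5.3
0.131 [ 0.5948 -0.3238  0.1315] 6.4
0.13 [ 0.5948 -0.3238  0.1307] 6.4
0.129 [ 0.5948 -0.3238  0.1298] 6.1
0.128 [ 0.5948 -0.3238  0.129 ] 7.3
0.127 [ 0.5948 -0.3238  0.1282] 8.0
0.126 [ 0.5948 -0.3238  0.1281] 10.4
0.125 [ 0.5949 -0.3238  0.128 ] 12.8
pressed t 29.4 tcp [ 0.5949 -0.3238  0.128 ] w -0.000 F [-5.   2.7 13.6] ff 7.0
up t 30.4 tcp [ 0.595  -0.3239  0.2006] w -0.001 F [-0.4  0.   0.1] ff 0.0
```

The nozzle bottomed out at its 8 mm of travel and was released. Now the tiles, each re-measured from close above just before it is grasped. Green goes first, into slot 0.

```bash
cat > tile.py <<'E'
from h import *
import sys
HT=0.036
def look(c,yaw,z=0.20):
    y=best_yaw([*c,z],yaw); env.move_pose([*c,z],down(y).as_quat()); env.dwell(0.1)
    p,W=cloud("wrist")
    bs=[b for b in blobs(p,W,0.074,0.086,(c[0]-.08,c[0]+.08,c[1]-.08,c[1]+.08),200) if 55<b[1]<75 and 12<b[2]<24]
    show(bs,"see")
    return min(bs,key=lambda b:np.hypot(*(b[0]-c))) if bs else None
def do(c,a,slot):
    c=np.array(c); env.grip(0.5)
    b=look(c,a+np.pi/2)
    if b is None: raise SystemExit("no tile here")
    if abs(b[3]-a)>0.1 or np.hypot(*(b[0]-c))>0.02: b=look(b[0],b[3]+np.pi/2)
    c,a=b[0],b[3]
    y=best_yaw([*c,0.16],a+np.pi/2); q=down(y).as_quat()
    env.move_l([*c,0.12],rot=q,speed=0.2); env.dwell(.1)
    t=c+np.clip(c-tcp()[:2],-.003,.003); env.move_l([*t,HT],speed=0.12); env.dwell(.1)
    off=c-tcp()[:2]; env.grip(0.0); o=st("gripped")
    if o["finger_force"]<10: raise SystemExit("no grip")
    tx=R.from_quat(o["ee_rot"]).as_matrix()[:2,0]; d=float(off@tx); print("off along blade %.4f"%d)
    env.move_l([*c,0.16],speed=0.2)
    s=slot_xy(slot); y=best_yaw([*s,0.16],RY); txs=down(y).as_matrix()[:2,0]; s=s-d*txs
    env.move_pose([*s,0.16],down(y).as_quat())
    z=place(s,0.008+HT+0.003,0.008+HT-0.003); st("placed")
    env.grip(0.45); t=tcp(); env.move_l([t[0],t[1],0.13],speed=0.15); 
    env.move_l([t[0],t[1],0.2],speed=0.2); env.dwell(.1)
    p,W=cloud("wrist"); s=slot_xy(slot)
    show(blobs(p,W,0.076,0.1,(s[0]-.05,s[0]+.05,s[1]-.03,s[1]+.03),200),"in slot want %s z .088"%s.round(4))
E
python3 - <<'E'
from tile import *
do((0.4245,-0.1214),0.403,0); st("end")
E
```

```text
see c [ 0.424  -0.1215] size 64 x 16 yaw 0.393 z 0.0800 n 1250 [42. 49. 24.]
gripped t 34.0 tcp [ 0.423  -0.121   0.0367] w 0.180 F [ 0.2 -1.1  3.3] ff 61.0
off along blade -0.0004
pre t 37.3 tcp [ 0.603  -0.0601  0.0672] w 0.183 F [-0.9  0.  -2.3] ff 60.3
contact at 0.044 [-1.3 -0.4  6. ]
placed t 40.5 tcp [ 0.603  -0.0601  0.0447] w 0.181 F [-2.2 -0.4  3.7] ff 60.9
in slot want [ 0.6039 -0.0601] z .088 c [ 0.6039 -0.0609] size 65 x 16 yaw -0.059 z 0.0879 n 1370 [40. 46. 23.]
end t 42.2 tcp [ 0.6013 -0.0597  0.197 ] w 0.450 F [ 0.4 -0.1 -0.4] ff 0.0
```

The green tile is fully down (top at 0.0879, expected 0.088) and centred. Next are teal and rust.

```bash
python3 - <<'E'
from tile import *
do((0.4645,-0.0149),0.481,1)
do((0.4604,0.0945),0.484,2); st("end")
E
```

```text
see c [ 0.4643 -0.0151] size 65 x 16 yaw 0.488 z 0.0799 n 1256 [25. 47. 48.]
gripped t 45.2 tcp [ 0.463  -0.0148  0.0367] w 0.176 F [-0.6  0.5  3.4] ff 58.9
off along blade -0.0005
pre t 48.3 tcp [ 6.066e-01 -2.000e-04  6.720e-02] w 0.177 F [ 0.5  0.7 -1.7] ff 58.4
contact at 0.044 [-2.6 -0.5  6. ]
placed t 51.5 tcp [ 6.066e-01 -2.000e-04  4.480e-02] w 0.180 F [-2.1  0.2  4.3] ff 59.0
in slot want [ 6.076e-01 -3.000e-04] z .088 c [ 0.6075 -0.0009] size 64 x 17 yaw -0.069 z 0.0880 n 1369 [24. 45. 47.]
see c [0.46  0.095] size 65 x 16 yaw 0.491 z 0.0799 n 1266 [75. 34. 17.]
gripped t 56.3 tcp [0.4588 0.095  0.0368] w 0.180 F [0.3 0.3 3.8] ff 58.7
off along blade -0.0006
pre t 59.4 tcp [0.6102 0.0597 0.0672] w 0.176 F [-0.2  0.1 -2.3] ff 58.5
contact at 0.044 [-2.7 -0.9  6.5]
placed t 62.6 tcp [0.6102 0.0596 0.0448] w 0.181 F [-2.9 -0.8  4.2] ff 59.1
in slot want [0.6114 0.0596] z .088 c [0.6112 0.0589] size 64 x 17 yaw -0.069 z 0.0879 n 1373 [76. 34. 17.]
end t 64.4 tcp [0.6084 0.0597 0.197 ] w 0.451 F [ 0.1 -0.3  1. ] ff 0.0
```

```bash
python3 - <<'E'
from tile import *
do((0.4501,0.2004),-0.311,3)
do((0.4441,0.3146),-0.408,4); st("end")
E
```

```text
see c [0.4492 0.2005] size 64 x 16 yaw -0.305 z 0.0800 n 1248 [90. 66. 29.]
gripped t 67.6 tcp [0.448  0.2006 0.0367] w 0.179 F [-0.7  0.5  2.2] ff 61.0
off along blade -0.0007
pre t 70.8 tcp [0.6139 0.1196 0.0673] w 0.180 F [ 0.7  0.2 -2.5] ff 60.3
contact at 0.044 [-3.6 -0.7  6.5]
placed t 74.0 tcp [0.6139 0.1196 0.0448] w 0.179 F [-2.9 -0.5  4. ] ff 60.9
in slot want [0.6152 0.1195] z .088 c [0.6148 0.1191] size 64 x 16 yaw -0.070 z 0.0879 n 1361 [98. 73. 32.]
see c [0.4434 0.3153] size 64 x 16 yaw -0.419 z 0.0800 n 1258 [26. 22. 33.]
gripped t 79.1 tcp [0.4423 0.3151 0.0367] w 0.183 F [-0.6  0.4  2.5] ff 61.0
off along blade -0.0006
pre t 82.4 tcp [0.6178 0.1794 0.0673] w 0.178 F [ 0.6 -0.5 -1.4] ff 60.4
contact at 0.044 [-3.3 -0.5  5.1]
placed t 85.6 tcp [0.6178 0.1794 0.0448] w 0.182 F [-2.7 -0.9  3.7] ff 60.9
in slot want [0.6189 0.1794] z .088 c [0.6188 0.1789] size 65 x 17 yaw -0.067 z 0.0879 n 1391 [29. 24. 36.]
end t 87.4 tcp [0.616  0.179  0.1968] w 0.449 F [-0.1 -0.4 -0.8] ff 0.0
```

```bash
python3 - <<'E'
from h import *
env.move_l([0.46,0.0,0.40],speed=0.25); env.dwell(.2)
p,W=cloud("wrist","pics/w6.png")
show(blobs(p,W,0.074,0.1,(0.36,0.72,-0.25,0.3),60),"tops")
show(blobs(p,W,0.127,0.145,(0.5,0.7,-0.45,-0.2),40),"nozzle")
p,W=cloud("side","pics/s6.png")
E
```

```text
tops c [ 0.5962 -0.1405] size 64 x 56 yaw -0.059 z 0.0820 n 1182 [ 71.5  66.  105. ]
tops c [ 0.6026 -0.0628] size 64 x 17 yaw -0.064 z 0.0880 n 407 [79. 91. 45.]
tops c [ 0.6081 -0.001 ] size 65 x 15 yaw -0.063 z 0.0880 n 386 [47. 86. 87.]
tops c [0.6107 0.0585] size 63 x 17 yaw -0.067 z 0.0878 n 254 [127.5  59.5  30.5]
tops c [0.6157 0.1183] size 66 x 17 yaw -0.059 z 0.0878 n 451 [143. 131.  59.]
tops c [0.6184 0.1781] size 64 x 17 yaw -0.062 z 0.0875 n 471 [54. 45. 67.]
nozzle c [ 0.586  -0.3206] size 51 x 30 yaw -0.262 z 0.1353 n 480 [141. 141. 145.]
```

View pics/w6.png

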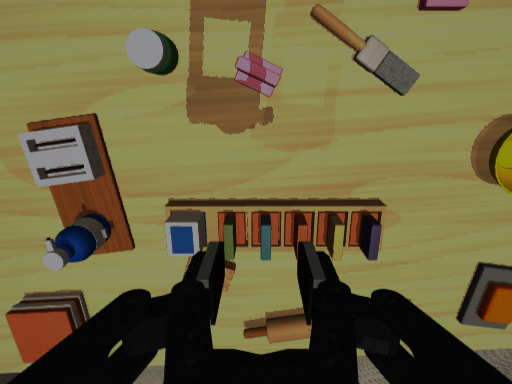

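View pics/s6.png

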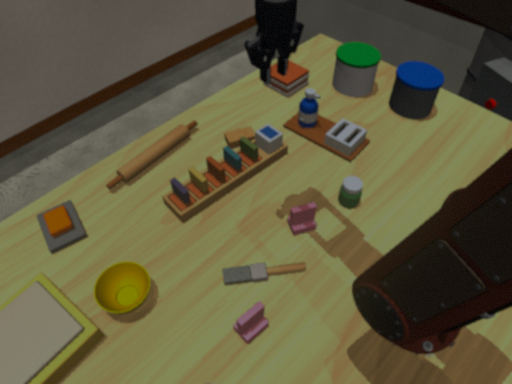

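The pictures show the cap in the bay at (184,237) and all five tiles upright in their slots at (228–370, 238). The nozzle is back up at z 0.135. In the side view the bowl (124,288), the cork (239,135) and both pinks (302,217) and (251,321) are where they were. I'm handing the job in.

```bash
python3 -c "
from station import env
print(env.finish_job())"
```

```text
the job is handed in; nothing more can be done
None
```

The job is handed in at about 89 s of robot time: the cap was rocked free and stands in the bay, the nozzle was then pressed fully and sprang back, and all five tiles stand foot-down in their slots; the judge returned no verdict.

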